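# Spent fuse out of its spring clips

## Task

The big cartridge fuse in the grey fuse holder is spent: force it sideways out of its two brass spring clips, through their open front, and lay it in the clear square tub. Also slide the blue safety cover along its rails over the empty clips, all the way until its tab clicks and it stays shut. Leave the other things on the table alone.

Things in the scene. Friction and masses are not known exactly. Their poses are not given: they have to be found in the camera images.
- fuse_holder: grey plastic fuse holder, fixed, 222 mm long (y from -66 to +156 mm) by 112 mm deep (x from -80 to +32 mm). Origin on the table under the middle of the two clips; x points to the closed backs of the clips, y along the fuse towards the parked cover, z up. Bed top z = 8 mm. Upright cheeks at y = -46 and +46 mm, 58 mm high, keep the fuse from sliding out lengthwise
- clip_centre (a point): axis of the two brass C clips, midway between them, 45 mm above the table; axes as fuse_holder. Clips 12 mm wide at y = -33 and +33 mm, x from -17 to +20 mm, up to z = 63 mm, open to -x. Between them (y -27 to +27 mm) the fuse is free all round. Pushed to -x it resists with 9 to 15 N for 15 to 22 mm, then snaps out forward; push squarely at its middle, or it skews
- behind_fuse (a point): free point 45 mm behind the clip centre (+x), 45 mm above the table, where closed fingers can come down from above to push the fuse to -x; nothing here is higher than 13 mm for 30 mm all round
- catch_ledge (a point): middle of the ledge where a fuse pushed out drops and stays, at the height of its centre (22 mm); 51 mm in front (-x) of the clip centre. Floor z = 8 mm, x from -37 to -70 mm of the holder; two chutes behind (rising from x = -37 mm to 25 mm high at x = -18 mm) and two stops 36 mm high in front (x -70 to -76 mm) leave y -23 to +23 mm open for fingers; side walls 52 mm high, 89 mm apart
- fuse: cartridge fuse: white ceramic tube with a red band and steel end caps, 84 mm long, 28 mm in diameter (26 mm in the middle), 80 to 140 g, loose. Origin at its centre, y axis along its length. It starts in the clips, its y axis along the holder's. It can be gripped across its diameter from above, at the middle
- cover (a joint): blue cover's slide along the holder's y, in m: 0 = fully shut over the clips, 0.1 = fully open at the +y end. Starts at 0.088 to 0.1. Cover: upside-down channel 56 mm wide (x), 98 mm long, top at z = 75 mm, near edge at y = -47 mm plus joint value. Slides with about 1 N; from 0.013 the tab resists (4 to 8 N), under 0.007 it clicks over and the cover stays within 0.002. Dead stop at 0
- cover_fin (a point): middle of the top edge of the white upright thumb fin on the cover, 96 mm above the table; fin 34 mm (x) by 8 mm (y), standing 21 mm above the cover top, axes as fuse_holder. At x = 0, y = 2 mm of the holder plus the joint value. Push its +y face towards -y to shut the cover
- cover_tab (a point): head of the orange flexible tab in the bed, 57 mm from the clip centre towards +y; the rear end of the cover rides over it and it springs up behind the shut cover. It needs no touching
- scrap_tub: clear square plastic tub with some screws in its bottom, 103 x 103 mm at the rim, 42 mm high, 90 mm square inside at the bottom, walls 3 mm, loose, 0.12 kg. Origin: centre of its underside; x, y along its sides. It stands to the right of the holder or behind it on the left
- tape_roll: roll of yellow tape, 67 mm wide, 19 mm high, a bystander; it lies in the other of the tub's two places. Origin: centre of its underside
- pliers: red pliers, 56 x 132 x 12 mm, a bystander at the front right. Origin: centre of its underside
- oil_bottle: small yellow oil bottle with a red cap, 43 x 43 x 120 mm, a bystander at the right. Origin: centre of its underside
- inverter_corner (a point): nearest foot corner of the big opened welding inverter, a fixed thing up to about 320 mm high that takes the back right of the table; from this corner its front runs along the world direction (0.54, 0.84), slanting away behind the fuse holder. Cross over or in front of it with the arm

How it is judged (in metres and radians):
On the way:
1. the fuse has come out of the clips through their open front, while the cover is still open (x of fuse in the frame of clip_centre below -0.024 m and y of fuse in the frame of clip_centre between -0.03 and 0.03 m and value of joint cover above 0.05 m).
At the end, for the whole second after the job is handed in: The cover is clicked shut (joint below 4 mm); the fuse lies at rest inside the tub (centre within 35 mm of the tub's centre line and less than 40 mm above its underside), and the tub stands upright on the table (value of joint cover below 0.004 m and horizontal distance between fuse and scrap_tub below 0.035 m and z of fuse in the frame of scrap_tub below 0.04 m and angle between scrap_tub's own z axis and vertical below 0.15 rad and height (world z) of scrap_tub below 0.01 m and linear speed of fuse below 0.02 m/s); the robot touches nothing.
It fails at once if the tape roll, pliers or oil bottle is shifted by more than 30 mm (distance of any of tape_roll, pliers, oil_bottle from where it was at the start of the episode above 0.03 m).
It fails at once if the fuse falls off the table (height (world z) of fuse below -0.05 m).
It also fails if it takes over 58 s, if anything falls off the work surface, if the arm or the gripper's body presses on something with over 40 N, if the wrist force passes 120 N, or if a joint passes its speed limit or range.

## Robot

A 6-joint arm with a two-finger parallel gripper is mounted at the origin on a cart in front of the work surface, level with it; the furniture and walls round the work are solid. World frame = base frame: x ahead of the robot, y to its left, z up, the work surface at z = 0. Lengths are in mm, angles in rad, forces in N, time in s.
With the tool pointing down it reaches from about 300 to 775 mm from the base axis. Payload 14.6 kg.
Tool frame: the origin (TCP) lies midway between the tips of the shut fingers; the grasp point (between the pads) lies behind it (manip.grip_depth is the z of the grasp point in the tool frame, in mm); z points along the fingers, y is the line along which they close (so a half turn about z gives the same grasp; the last joint's range is limited). The gripper opens to 94 mm and grips with 3 to 60 N. Pads are 16 mm wide; open, the fingers measure 119 mm over their backs; the gripper's body (75 mm by 177 mm) begins 78 mm behind the grasp point.
Start: joints at [-1.185, 0.3, 1.521, -0, 1.321, -0.067], TCP at [240.609, -494.567, 205.446] pointing down, gripper open.
Joint ranges: [-3.03, 3.03], [-0.79, 2.21], [0.23, 2.52], [-1.04, 4.18], [0, 3.07], [-2.55, 2.55]. Speed limits (rad/s): [2.22, 2.22, 2.57, 3.14, 3.14, 3.14].

## Interface

Orientations are given as [roll, pitch, yaw] about the fixed x, y, z axes, in that order (R = Rz(yaw) Ry(pitch) Rx(roll)).
In Python, from cell import manip, imaging, readout gives the robot as it stands (manip), with the cameras (imaging) and the readings (readout).
- The arm moves only by the tool step_hand, called after "Call:" as name(argument=value, ...) on one line, values as JSON. Schema: {"type":"object","properties":{"increments":{"type":"object","properties":{"ticks":{"type":"array","items":{"type":"array","items":{"type":"number"},"minItems":6,"maxItems":6},"minItems":1,"maxItems":5}},"additionalProperties":false,"required":["ticks"]},"finger_gap":{"type":"number"},"force":{"type":"number"},"only":{"type":"string"},"quiet":{"type":"boolean"},"lines":{"type":"string"}},"required":["increments"],"additionalProperties":false}. increments is an object whose key "ticks" holds a list of rows, 1 to 5 of them, each of 6 numbers: dx, dy, dz in mm, then a rotation vector rx, ry, rz in rad; each row is the pose to reach, as a shift and turn from the pose commanded when the call began, along the tool's axes at that moment; what a row does not reach only later rows make up. A row lasts 1/10 s, in which the tool goes at most 50 mm and 0.15 rad, less where a joint would pass 70% of its speed; a pose out of reach is approached as far as the arm can. finger_gap is the finger opening in mm, set as the call begins (left out keeps the last). The fingers move at their own pace and stop on an object; force is the grip in N (left out, the last holds). Time passes only in rows, so rows that do not move let the fingers close. The tool returns the time, the measured TCP pose, the force, the opening and the grip force at its end. only (a regular expression) keeps the lines of the reply that match it, lines (a string "A,B") keeps lines A to B, and quiet returns only ok. Input that does not fit is refused with a message, and nothing moves.
- readout.read_state(): the state, without advancing time (a new reading comes with each control period).
- imaging.camera(name): name is "side" or "top" or "wrist"; returns (picture, depth): 384x512x3 uint8, red, green, blue; 384x512 float32, mm along the optical axis (not along the pixel's ray), 0 where there is no reading.
- imaging.camera_info(name): a dict with "K" (3x3 intrinsics, pixels), "rvec" (rotation vector, rad) and "tvec" (3), from world to camera coordinates, as OpenCV has them; the wrist camera has in their place "mount" (4x4, takes a point from camera to tool coordinates, whose origin is the TCP and whose axes are the flange's). Camera axes: x right, y down, z forward; pixel columns grow to the right and rows downward; lengths in mm; the calibration is good to about 2 mm. A picture is of the moment at which its call begins: read the wrist's pose just before it. camera_info takes no time and is no camera call.
- manip.sign_off(): hands the job in; it is judged then, once.
The state is a dict: "clock": time; "joints": joint angles; "qd": joint speeds; "effort": joint torques, N m; "eef_pos": TCP position; "eef_rot": TCP orientation; "wrist_force": force on the tool from outside, world axes, zero at the start; "moment": the same for the moment, N m; "finger_gap": finger opening in mm; "finger_force": force on a finger pad.
Only numpy, scipy, OpenCV 4.12 (cv2) and the standard library are available. Lean on these libraries where they do the work, as an engineer would, in place of code of your own. Each camera call takes 0.05 s, during which the arm holds its last target. There are 200 camera calls.

## Working session

There is one attempt and no reset: what is moved stays moved. The work goes in short steps, Python scripts to look and compute and a tool call to move; the robot and the scene stay as the last step left them, time stands still between calls to the robot, and variables do not carry over. Pictures are saved under pics/ and viewed, at most 10 in all, crops included, and the job is handed in when it is done.

```bash
ls; mkdir -p pics; python3 - <<'E'
from cell import manip, imaging, readout
import cv2,numpy as np
np.set_printoptions(precision=4,suppress=True)
s=readout.read_state();print(s['clock'],s['eef_pos'],s['eef_rot'],s['finger_gap'],manip.grip_depth)
for n in('top','side'):
    p,d=imaging.camera(n);cv2.imwrite(f'pics/{n}0.png',p[:,:,::-1]);np.savez(f'{n}0.npz',p=p,d=d)
    print(imaging.camera_info(n))
print(imaging.camera_info('wrist'))
E
```

```text
cell.py
pics
0.0 [ 240.5038 -494.3155  204.8626] [-3.1404 -0.0001  0.4528] 94.33346190330991 -18.8
{'K': array([[390.9501,   0.    , 252.3606],
       [  0.    , 390.9501, 195.1129],
       [  0.    ,   0.    ,   1.    ]]), 'rvec': array([ 2.1161, -2.1491,  0.1739]), 'tvec': array([-85.4289, 551.093 , 993.5731])}
{'K': array([[408.5222,   0.    , 258.8139],
       [  0.    , 408.5222, 186.4618],
       [  0.    ,   0.    ,   1.    ]]), 'rvec': array([ 0.578 , -2.6412,  1.2429]), 'tvec': array([ 455.6234,  263.7877, 1007.9753])}
{'K': array([[286.8784,   0.    , 257.9482],
       [  0.    , 286.8784, 194.7145],
       [  0.    ,   0.    ,   1.    ]]), 'mount': array([[   0.0001,   -0.9592,   -0.2826,   82.3707],
       [   1.    ,   -0.0002,    0.0011,   -0.3245],
       [  -0.0011,   -0.2826,    0.9592, -180.6976],
       [   0.    ,    0.    ,    0.    ,    1.    ]])}
```

View pics/top0.png

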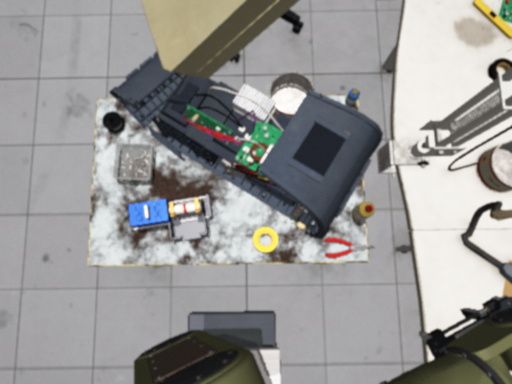

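View pics/side0.png

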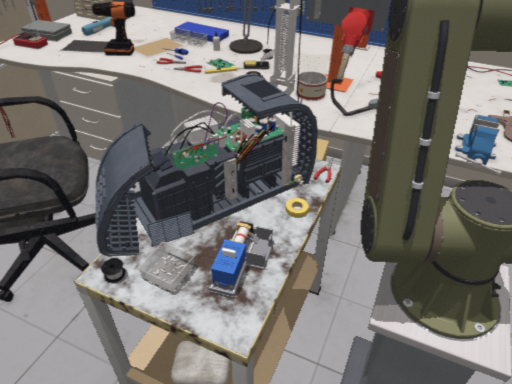

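```bash
cat > h.py <<'E'
from cell import manip, imaging, readout
import cv2,numpy as np
np.set_printoptions(precision=2,suppress=True)
from scipy.spatial.transform import Rotation as Ro
def cam(n):
    i=imaging.camera_info(n)
    if 'mount' in i:
        s=readout.read_state();T=np.eye(4);T[:3,:3]=Ro.from_euler('xyz',s['eef_rot']).as_matrix();T[:3,3]=s['eef_pos']
        M=T@i['mount'];return i['K'],M[:3,:3],M[:3,3]
    R=cv2.Rodrigues(i['rvec'])[0];return i['K'],R.T,-R.T@i['tvec']
def plane(c,uv,z):
    K,R,t=c;uv=np.atleast_2d(np.asarray(uv,float))
    d=np.c_[uv,np.ones(len(uv))]@np.linalg.inv(K).T@R.T
    return t+d*((z-t[2])/d[:,2])[:,None]
def cloud(c,d):
    K,R,t=c;v,u=np.mgrid[:d.shape[0],:d.shape[1]]
    P=np.stack([(u-K[0,2])/K[0,0]*d,(v-K[1,2])/K[1,1]*d,d],-1)
    return P@R.T+t
E
python3 - <<'E'
from h import *
for n in('top','side'):
    f=np.load(n+'0.npz');p=f['p'];c=cam(n);P=cloud(c,f['d']);hsv=cv2.cvtColor(p,cv2.COLOR_RGB2HSV)
    ws=(P[...,2]>-30)&(P[...,2]<140)&(P[...,0]>200)
    ws&=(P[...,0]<900)
    b=cv2.inRange(hsv,(100,120,60),(125,255,255))>0
    q=P[b&ws&(abs(P[...,2]-75)<7)];
    print(n,'cover',len(q),q.mean(0),cv2.minAreaRect(q[:,:2].astype(np.float32)))
    y=(cv2.inRange(hsv,(22,150,120),(35,255,255))>0)&ws
    print('yellow',P[y].mean(0))
    r=(cv2.inRange(hsv,(0,130,90),(9,255,255))>0)&ws
    k,l,st,ce=cv2.connectedComponentsWithStats(r.astype(np.uint8))
    for i in range(1,k):
        if st[i,4]>3: print('red',ce[i],st[i,4],P[l==i].mean(0))
f=np.load('top0.npz');P=cloud(cam('top'),f['d'])
for uv in[(118,147),(153,148),(153,183),(118,183),(187,208),(310,232),(175,225),(206,238)]:print(uv,P[uv[1],uv[0]],plane(cam('top'),uv,42))
E
```

```text
top cover 755 [502.83 173.52  75.65] ((503.85198974609375, 174.31289672851562), (56.41241455078125, 98.3123779296875), 8.539350509643555)
yellow [ 443.12 -138.65   22.4 ]
red [184.46 208.77] 13 [514.56  84.4   55.99]
red [368.77 208.16] 31 [ 501.97 -382.5   107.02]
red [337.56 240.83] 89 [ 427.06 -321.2    11.77]
red [337.96 253.85] 79 [ 392.41 -320.47   12.03]
side cover 716 [515.83  49.36  75.76] ((683.6394653320312, -603.61962890625), (1649.5635986328125, 468.0953063964844), 88.61276245117188)
yellow [ 423.21 -103.08   14.21]
red [363.31  40.77] 75 [  528.9  -1330.55   101.34]
red [331.54  75.51] 134 [ 555.67 -864.8   102.97]
red [378.5  74. ] 20 [  383.75 -1007.49    86.09]
red [342.36  84.5 ] 151 [ 505.56 -871.38   70.21]
red [317.75  97.25] 4 [ 562.86 -709.91   73.  ]
red [318.97 172.23] 39 [ 425.74 -321.58   11.35]
red [328.68 174.86] 28 [ 391.9  -319.26   13.34]
red [241.   234.57] 7 [515.62  81.06  56.27]
(118, 147) [694.29 276.63  25.73] [[689.36 270.82  42.  ]]
(153, 148) [692.91 182.11  15.37] [[684.94 175.07  42.  ]]
(153, 183) [595.79 182.93   1.85] [[587.58 172.43  42.  ]]
(118, 183) [597.7  281.35   0.24] [[589.1 266.6  42. ]]
(187, 208) [516.32  77.57  57.14] [[518.4   80.17  42.  ]]
(310, 232) [ 448.4  -240.94   61.49] [[ 449.77 -243.73   42.  ]]
(175, 225) [476.39 117.14  12.97] [[473.67 111.27  42.  ]]
(206, 238) [440.62  34.15   2.47] [[438.27  29.31  42.  ]]
```

```bash
python3 - <<'E'
import cv2
a=cv2.imread('pics/top0.png')[130:250,85:285];cv2.imwrite('pics/topc.png',cv2.resize(a,None,fx=4,fy=4,interpolation=cv2.INTER_CUBIC))
E
```

```text
(no output)
```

View pics/topc.png

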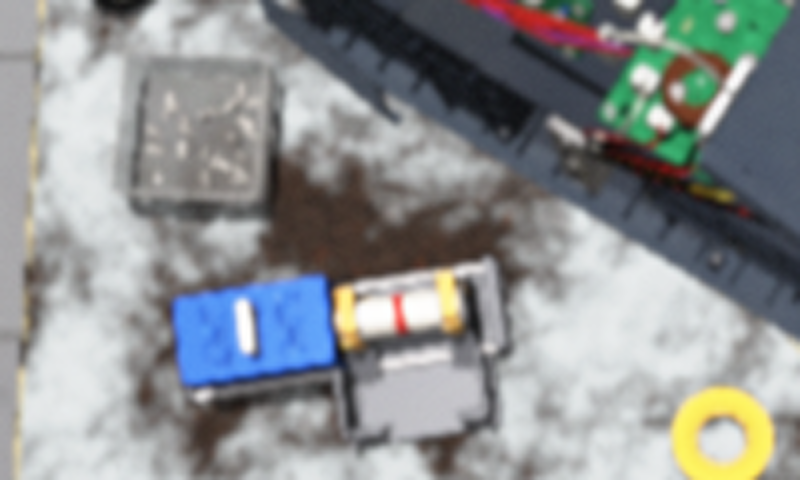

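The top view shows the blue cover at the left of the holder, with its white fin. The fuse (red band at 184,208) is in brass clips, the tub is at about (135,165) behind on the left, and the inverter lies behind. Next I'll check the inverter clearance and the tub pose.

```bash
python3 - <<'E'
from h import *
n=np.array([.84,-.54]);t=np.array([.54,.84])
a=np.deg2rad(8.54);hx=np.array([np.cos(a),np.sin(a)]);hy=np.array([-hx[1],hx[0]])
B=np.array([516,84])+45*hx
for c_ in('top','side'):
    f=np.load(c_+'0.npz');P=cloud(cam(c_),f['d']);
    Q=P[(P[...,2]>15)&(P[...,0]>450)&(P[...,0]<1000)&(abs(P[...,1])<450)]
    for name,pt in(('behind',B),('tub',np.array([640,222]))):
        r=Q[:,:2]-pt; w=abs(r@t)<130
        for z0,z1 in((60,100),(100,150),(150,220),(220,400)):
            m=w&(Q[:,2]>z0)&(Q[:,2]<z1)&(r@n>20)
            if m.any():print(c_,name,z0,m.sum(),np.percentile((r@n)[m],[0,2,10]))
f=np.load('top0.npz');P=cloud(cam('top'),f['d']);p=f['p']
# tub height map pixels
m=(P[...,2]>30)&(P[...,2]<50)&(P[...,0]>560)&(P[...,0]<720)&(P[...,1]>150)&(P[...,1]<300)
print(m.sum(),cv2.minAreaRect(P[m][:,:2].astype(np.float32)))
hsv=cv2.cvtColor(p,cv2.COLOR_RGB2HSV);print(hsv[155:176:5,110:162:4].tolist())
E
```

```text
top behind 60 487 [78.34 80.92 85.78]
top behind 100 312 [ 99.02  99.47 100.61]
top behind 150 4761 [ 99.22 103.04 115.63]
top behind 220 2460 [101.81 110.53 135.06]
top tub 60 278 [82.47 84.37 87.36]
top tub 100 231 [106.57 107.4  108.73]
top tub 150 2466 [102.12 110.3  122.81]
top tub 220 1502 [ 92.72  96.81 106.2 ]
side behind 60 1087 [78.65 82.29 86.66]
side behind 100 1346 [ 98.75 101.17 104.93]
side behind 150 3560 [ 97.25 102.32 109.76]
side behind 220 1888 [ 99.17 108.16 133.07]
side tub 60 1035 [82.78 86.41 90.52]
side tub 100 1181 [105.64 108.64 112.58]
side tub 150 2836 [101.23 107.18 112.64]
side tub 220 2114 [ 92.63  97.21 102.18]
304 ((659.7921142578125, 218.88394165039062), (128.54701232910156, 123.9658432006836), 87.15055847167969)
[[[100, 7, 229], [98, 5, 226], [90, 3, 169], [30, 2, 154], [17, 9, 192], [10, 5, 157], [30, 3, 156], [10, 5, 151], [15, 11, 179], [15, 12, 171], [20, 12, 185], [100, 6, 138], [96, 6, 223]], [[90, 4, 231], [90, 1, 200], [80, 5, 149], [10, 5, 156], [10, 5, 160], [13, 13, 173], [20, 5, 143], [12, 10, 133], [18, 9, 136], [13, 15, 208], [8, 6, 168], [105, 6, 86], [90, 4, 231]], [[96, 6, 222], [120, 1, 190], [98, 7, 144], [17, 12, 154], [165, 3, 146], [17, 10, 181], [8, 8, 133], [13, 14, 127], [14, 21, 136], [8, 7, 137], [15, 13, 153], [90, 3, 95], [100, 4, 187]], [[90, 6, 208], [60, 2, 162], [30, 2, 108], [18, 9, 147], [15, 7, 148], [18, 9, 144], [15, 12, 133], [14, 15, 182], [15, 13, 155], [13, 17, 135], [17, 12, 143], [8, 59, 52], [9, 33, 108]], [[99, 8, 225], [80, 5, 169], [30, 3, 99], [15, 11, 144], [30, 7, 149], [13, 14, 132], [11, 21, 132], [17, 19, 123], [14, 19, 145], [16, 18, 159], [15, 12, 126], [9, 85, 42], [10, 94, 68]]]
```

Call:
step_hand(increments={"ticks": [[34,-36,-12,0,0,-0.13],[68,-72,-24,0,0,-0.26],[102,-108,-36,0,0,-0.39],[136,-144,-48,0,0,-0.52],[170,-180,-60,0,0,-0.65]]}, finger_gap=0, force=60)

```text
clock: 0.6
eef_pos: [313.3, -260.8, 264.6]
eef_rot: [-3.141, -0.0, 1.108]
wrist_force: [1.5, 0.0, 0.5]
finger_gap: 57.5
finger_force: 0.0
```

```bash
python3 - <<'E'
from h import *
s=readout.read_state();R=Ro.from_euler('xyz',s['eef_rot']).as_matrix();print(s['joints'],R.T@(np.array([515,85,260])-s['eef_pos']),1.72-s['eef_rot'][2])
E
```

```text
[-0.78 -0.07  1.8   0.    1.42 -0.32] [399.49  25.94   4.63] 0.6123161927105827
```

Call:
step_hand(increments={"ticks": [[42,-8,0,0,0,-0.13],[85,-14,0,0,0,-0.26],[128,-16,0,0,0,-0.39],[172,-16,0,0,0,-0.5],[216,-12,0,0,0,-0.61]]})

```text
clock: 1.1
eef_pos: [400.3, -62.7, 264.5]
eef_rot: [3.141, 0.0, 1.717]
wrist_force: [1.4, -1.1, 0.8]
finger_gap: 17.4
finger_force: 0.0
```

Call:
step_hand(increments={"ticks": [[0,0,0,0,0,0]]})

```text
clock: 1.2
eef_pos: [401.3, -61.0, 264.1]
eef_rot: [-3.141, -0.001, 1.722]
wrist_force: [0.3, -1.4, 0.3]
finger_gap: 9.4
finger_force: 0.0
```

```bash
python3 - <<'E'
from h import *
s=readout.read_state();R=Ro.from_euler('xyz',s['eef_rot']).as_matrix();print(s['joints'],R.T@(np.array([515,85,260])-s['eef_pos']),1.72-s['eef_rot'][2])
E
```

```text
[-0.24 -0.07  1.8   0.    1.42 -0.39] [127.31 134.31   4.12] -0.0015814948032302212
```

Call:
step_hand(increments={"ticks": [[32,34,0,0,0,0],[64,67,0,0,0,0],[96,100,0,0,0,0],[127,132,0,0,0,0],[127,132,0,0,0,0]]})

```text
clock: 1.7
eef_pos: [514.1, 82.2, 263.0]
eef_rot: [-3.14, -0.0, 1.715]
wrist_force: [-0.0, -0.6, 0.1]
finger_gap: 0.5
finger_force: 0.0
```

```bash
python3 - <<'E'
from h import *
c=cam('wrist');p,d=imaging.camera('wrist');cv2.imwrite('pics/w0.png',p[:,:,::-1]);np.savez('w0.npz',p=p,d=d,R=c[1],t=c[2],K=c[0])
P=cloud(c,d);hsv=cv2.cvtColor(p,cv2.COLOR_RGB2HSV)
b=cv2.inRange(hsv,(100,120,60),(125,255,255))>0
q=P[b&(abs(P[...,2]-75)<6)];print('cover',len(q),q.mean(0) if len(q) else 0,cv2.minAreaRect(q[:,:2].astype(np.float32)) if len(q) else 0)
r=(cv2.inRange(hsv,(0,130,90),(9,255,255))>0)|(cv2.inRange(hsv,(172,130,90),(180,255,255))>0)
k,l,st,ce=cv2.connectedComponentsWithStats(r.astype(np.uint8))
for i in range(1,k):
    if st[i,4]>30: print('red',ce[i],st[i,4],P[l==i].mean(0))
E
```

```text
cover 3569 [503.36 175.75  76.43] ((503.73944091796875, 173.660888671875), (55.52372741699219, 96.58074951171875), 8.236176490783691)
red [260.2  172.27] 59 [516.42  83.39  57.15]
red [470.01 302.44] 75 [679.16  50.09 259.99]
red [425.37 341.85] 60 [663.09   4.26 253.03]
red [164.82 362.55] 159 [ 402.41 -270.49   52.65]
red [387.88 373.74] 133 [642.53 -33.72 251.87]
```

View pics/w0.png

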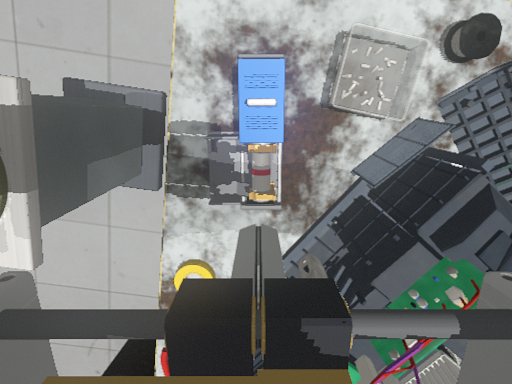

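The wrist view shows the cover at (262,100), the fuse's red band at (260,172) and the tub's rim corners near (347,24), (428,38), (407,122) and (325,106). The tape is at (194,278), out of the way.

```bash
python3 - <<'E'
from h import *
f=np.load('w0.npz');c=(f['K'],f['R'],f['t'])
q=plane(c,[(347,24),(428,38),(407,122),(325,106)],42);print(q,q.mean(0),np.linalg.norm(np.diff(q,axis=0),axis=1),np.rad2deg(np.arctan2(*(q[1]-q[0])[1::-1])))
P=cloud(c,f['d']);
m=(abs(P[...,2]-5)<30)&(P[...,0]>560)&(P[...,0]<720)&(P[...,1]>150)&(P[...,1]<300)&(P[...,2]>36)&(P[...,2]<46)
r=np.array([np.percentile(P[m][:,k],[1,50,99]) for k in(0,1)]);print(m.sum(),r,cv2.minAreaRect(P[m][:,:2].astype(np.float32)))
s=readout.read_state();R=Ro.from_euler('xyz',s['eef_rot']).as_matrix();print(s['eef_pos'],R.T@(np.array([554.3,89.2,36])-s['eef_pos']),1.718-s['eef_rot'][2])
E
```

```text
[[596.26 281.27  42.  ]
 [700.47 280.55  42.  ]
 [703.93 177.65  42.  ]
 [589.55 182.04  42.  ]] [647.55 230.38  42.  ] [104.21 102.96 114.46] -0.3934965095359573Traceback (most recent call last):
  File "<stdin>", line 6, in <module>
    return _quantile_unchecked(
        a, q, axis, out, overwrite_input, method, keepdims, weights)
    return _ureduce(a,
                    func=_quantile_ureduce_func,
    ...<5 lines>...
                    overwrite_input=overwrite_input,
                    method=method)
    r = func(a, **kwargs)
    result = _quantile(arr,
                       quantiles=q,
    ...<2 lines>...
                       out=out,
                       weights=wgt)
    slices_having_nans = np.isnan(arr[-1, ...])
                                  ~~~^^^^^^^^^
IndexError: index -1 is out of bounds for axis 0 with size 0
```

Call:
step_hand(increments={"ticks": [[0,38,30,0,0,0],[0,38,75,0,0,0],[0,38,120,0,0,0],[0,38,140,0,0,0],[0,38,140,0,0,0]]})

```text
clock: 2.25
eef_pos: [548.5, 83.5, 121.8]
eef_rot: [-3.136, -0.0, 1.711]
wrist_force: [0.2, 0.3, 0.3]
finger_gap: 0.2
finger_force: 0.0
```

```bash
cat >> h.py <<'E'
C=np.array([516.7,83.7]);A=.147
def go(x,y,z,yaw=A+np.pi/2,holder=True):
    s=readout.read_state();R=Ro.from_euler('xyz',s['eef_rot']).as_matrix()
    hx=np.array([np.cos(A),np.sin(A)]);hy=np.array([-hx[1],hx[0]])
    p=C+x*hx+y*hy if holder else np.array([x,y])
    r=s['eef_pos'][:2]-C
    print('holder pos',r@hx,r@hy,s['eef_pos'][2],'F',s['wrist_force'],'tool delta',R.T@(np.r_[p,z]-s['eef_pos']),'rz',s['eef_rot'][2]-yaw)
E
python3 -c "
from h import *
go(38,0,36)"
```

```text
holder pos 31.469331322019755 -4.835363507455837 121.75778391030273 F [0.19 0.3  0.27] tool delta [ 4.87  6.96 85.72] rz -0.006880341680560953
```

Call:
step_hand(increments={"ticks": [[5,7,0,0,0,-0.007],[5,7,35,0,0,-0.007],[5,7,70,0,0,-0.007],[5,7,85,0,0,-0.007],[5,7,85,0,0,-0.007]]})

```text
clock: 2.75
eef_pos: [556.6, 91.1, 39.1]
eef_rot: [-3.14, -0.0, 1.72]
wrist_force: [0.2, -0.4, 0.1]
finger_gap: 0.3
finger_force: 0.0
```

```bash
python3 -c "
from h import *
go(38,0,36)"
```

```text
holder pos 40.53494983566579 1.4307991388388455 39.12168646998285 F [ 0.16 -0.41  0.15] tool delta [-1.43 -2.53  3.12] rz 0.0019133463921667815
```

Call:
step_hand(increments={"ticks": [[-1.5,-4,2,0,0,0],[-1.5,-8,2,0,0,0],[-1.5,-12,2,0,0,0],[-1.5,-15,2,0,0,0],[-1.5,-18,2,0,0,0]]})

```text
clock: 3.25
eef_pos: [540.3, 87.1, 38.7]
eef_rot: [3.137, 0.0, 1.72]
wrist_force: [7.9, 1.4, 5.4]
finger_gap: 0.5
finger_force: 4.5
```

```bash
python3 -c "
from h import *
go(0,0,36)"
```

```text
holder pos 23.847956637199324 -0.05156725475278366 38.659527713367815 F [7.91 1.37 5.43] tool delta [  0.1  -23.86   2.56] rz 0.0019568155179889857
```

Call:
step_hand(increments={"ticks": [[0,-5,0,0,0,0],[0,-10,0,0,0,0],[0,-15,0,0,0,0],[0,-20,0,0,0,0],[0,-24,0,0,0,0]]})

```text
clock: 3.75
eef_pos: [520.2, 84.1, 41.8]
eef_rot: [3.128, 0.0, 1.72]
wrist_force: [13.0, 3.3, 31.1]
finger_gap: 0.6
finger_force: 16.4
```

```bash
python3 -c "
from h import *
go(0,0,36)"
```

```text
holder pos 3.495006023645058 -0.14457146715161245 41.79730574501993 F [13.05  3.3  31.14] tool delta [ 0.15 -3.58  5.75] rz 0.0019327865731986194
```

```bash
python3 - <<'E'
from h import *
im=[]
for n in('side','wrist'):
    p,d=imaging.camera(n);p=p[:,:,::-1]
    im.append(cv2.resize(p[170:310,170:310] if n=='side' else p[90:250,180:340],(400,400)))
cv2.imwrite('pics/push.png',np.hstack(im))
go(0,0,36)
E
```

```text
holder pos 3.2621061130108893 -0.15465799196782504 41.97820131172646 F [ 9.62  3.17 28.13] tool delta [ 0.16 -3.34  5.93] rz 0.0019361052170492332
```

View pics/push.png

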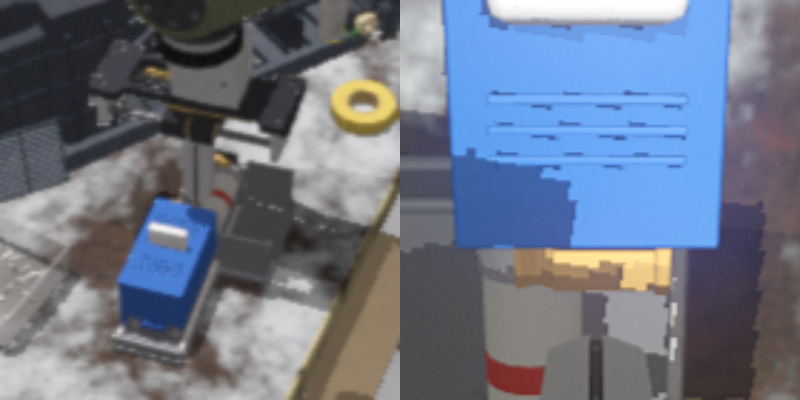

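The fuse has moved forward and is squarely against the fingers in both crops. I'll relieve the vertical load and finish the push.

Call:
step_hand(increments={"ticks": [[0,-2,-3,0,0,0],[0,-5,-3,0,0,0],[0,-8,-3,0,0,0],[0,-11,-3,0,0,0],[0,-11,-3,0,0,0]]})

```text
clock: 4.35
eef_pos: [503.8, 81.8, 40.0]
eef_rot: [-3.141, -0.0, 1.72]
wrist_force: [0.3, 0.8, 0.4]
finger_gap: 0.6
finger_force: 0.0
```

```bash
python3 -c "
from h import *
go(0,0,36)"
```

```text
holder pos -13.053082943314143 -0.037516718247486786 40.0434659304056 F [0.28 0.77 0.37] tool delta [ 0.01 13.06  4.03] rz 0.002004350071908023
```

Call:
step_hand(increments={"ticks": [[0,0,-30,0,0,0],[0,0,-75,0,0,0],[0,-20,-110,0,0,0],[0,-38,-120,0,0,0],[0,-38,-120,0,0,0]]}, finger_gap=55)

```text
clock: 4.85
eef_pos: [466.4, 76.1, 161.9]
eef_rot: [3.139, 0.0, 1.72]
wrist_force: [0.1, -0.5, -1.0]
finger_gap: 37.0
finger_force: 0.0
```

```bash
python3 - <<'E'
from h import *
go(-51,0,12)
c=cam('wrist');p,d=imaging.camera('wrist');cv2.imwrite('pics/led.png',cv2.resize(p[60:300,120:440,::-1],(640,480)))
P=cloud(c,d);hsv=cv2.cvtColor(p,cv2.COLOR_RGB2HSV)
hx=np.array([np.cos(A),np.sin(A)]);hy=np.array([-hx[1],hx[0]])
r=(cv2.inRange(hsv,(0,110,60),(9,255,255))>0)|(cv2.inRange(hsv,(172,110,60),(180,255,255))>0)
k,l,st,ce=cv2.connectedComponentsWithStats(r.astype(np.uint8))
for i in range(1,k):
    if st[i,4]>30:
        m=P[l==i].mean(0);print('red',ce[i],st[i,4],m,(m[:2]-C)@hx,(m[:2]-C)@hy)
E
```

```text
holder pos -50.87259016944659 -0.12709486479457266 161.86947063611018 F [ 0.08 -0.45 -0.98] tool delta [  0.15  -0.51 149.87] rz 0.0020203072609421557
red [253.5  188.13] 134 [461.69  74.78  34.49] -55.719164299558 -0.7671550707280282
```

View pics/led.png

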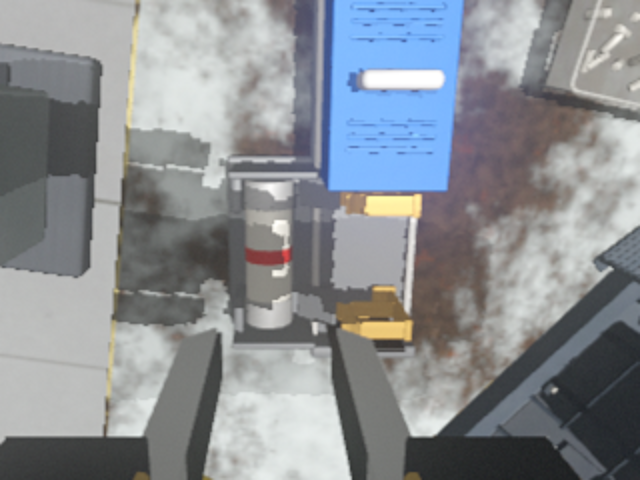

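The fuse lies squarely on the ledge (red band at 268,256 in the crop, x ≈ -55). I'll go down and grip it.

Call:
step_hand(increments={"ticks": [[0,-4.5,40,0,0,0],[0,-4.5,85,0,0,0],[0,-4.5,120,0,0,0],[0,-4.5,140,0,0,0],[0,-4.5,146,0,0,0]]}, finger_gap=55)

```text
clock: 5.4
eef_pos: [461.2, 75.4, 12.6]
eef_rot: [-3.136, -0.0, 1.72]
wrist_force: [-37.4, -4.6, 81.0]
finger_gap: 54.6
finger_force: 40.3
```

Call:
step_hand(increments={"ticks": [[0,0,2,0,0,0],[0,0,2,0,0,0]]})

```text
clock: 5.6
eef_pos: [461.2, 75.4, 12.9]
eef_rot: [-3.137, -0.0, 1.72]
wrist_force: [-25.0, -3.5, 39.2]
finger_gap: 54.4
finger_force: 19.9
```

```bash
python3 -c "
from h import *
go(-55,0,13)"
```

```text
holder pos -56.13139697056762 -0.06214016660149191 12.869928366594861 F [-24.99  -3.51  39.17] tool delta [ 0.06  1.13 -0.14] rz 0.0022200399054506104
```

Call:
step_hand(increments={"ticks": [[0,0,-4,0,0,0],[0,0,-4,0,0,0],[0,0,-4,0,0,0]]})

```text
clock: 5.9
eef_pos: [462.5, 75.5, 15.7]
eef_rot: [-3.141, -0.0, 1.72]
wrist_force: [-0.3, 0.8, 0.5]
finger_gap: 55.2
finger_force: 0.0
```

Call:
step_hand(increments={"ticks": [[0,0,0,0,0,0],[0,0,0,0,0,0],[0,0,0,0,0,0],[0,0,0,0,0,0],[0,0,0,0,0,0]]}, finger_gap=15, force=30)

```text
clock: 6.4
eef_pos: [462.4, 75.5, 16.3]
eef_rot: [-3.142, 0.0, 1.72]
wrist_force: [0.4, -1.0, -0.9]
finger_gap: 25.8
finger_force: 30.0
```

```bash
python3 -c "
from h import *
go(-55,0,13)"
```

```text
holder pos -54.92834495894881 -0.15301842542804603 16.286241468189598 F [ 0.42 -1.03 -0.93] tool delta [ 0.15 -0.07  3.29] rz 0.0020296241052679687
```

Call:
step_hand(increments={"ticks": [[0,0,-30,0,0,0],[0,0,-75,0,0,0],[0,0,-120,0,0,0],[0,0,-150,0,0,0],[0,0,-160,0,0,0]]})

```text
clock: 6.9
eef_pos: [463.3, 75.6, 179.2]
eef_rot: [3.137, 0.0, 1.72]
wrist_force: [-0.0, 0.5, -1.7]
finger_gap: 25.4
finger_force: 30.0
```

Call:
step_hand(increments={"ticks": [[0,35,0,0,0,0],[0,70,0,0,0,0],[0,110,0,0,0,0],[20,140,0,0,0,0],[30,150,0,0,0,0]]})

```text
clock: 7.4
eef_pos: [607.5, 128.5, 173.6]
eef_rot: [-3.139, -0.0, 1.72]
wrist_force: [0.3, -0.4, -1.2]
finger_gap: 25.5
finger_force: 30.0
```

```bash
python3 - <<'E'
from h import *
go(647,230,60,2.39,False)
c=cam('wrist');p,d=imaging.camera('wrist');cv2.imwrite('pics/tub.png',cv2.resize(p[0:240,120:440,::-1],(640,480)))
np.savez('w1.npz',p=p,d=d,R=c[1],t=c[2],K=c[0])
E
```

```text
holder pos 96.36014201071897 31.02132386463324 173.6322187892693 F [ 0.29 -0.44 -1.22] tool delta [ 94.49  54.46 113.51] rz -0.6702063817777177
```

View pics/tub.png

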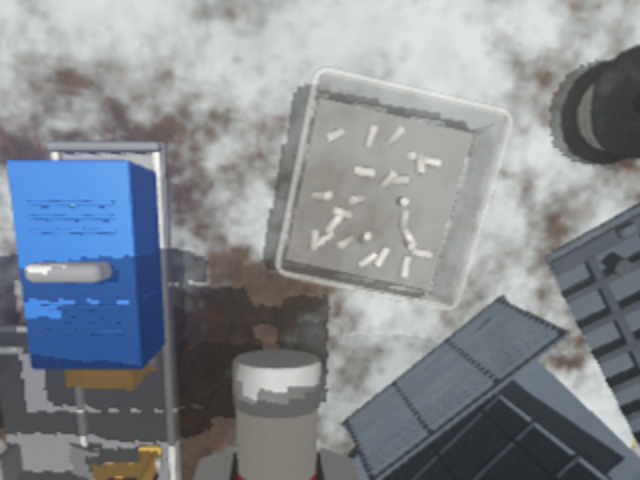

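The tub's rim corners in the crop are at (316,66), (513,115), (455,308) and (275,275). The fuse is held at the bottom centre.

```bash
python3 - <<'E'
from h import *
f=np.load('w1.npz');c=(f['K'],f['R'],f['t'])
uv=np.array([(316,66),(513,115),(455,308),(275,275)])/2+[120,0]
q=plane(c,uv,42);e=lambda a,b:np.rad2deg(np.arctan2(*(q[b]-q[a])[1::-1]))
print(q,q.mean(0),np.linalg.norm(np.diff(q,axis=0),axis=1),e(0,1),e(3,2),e(3,0),e(2,1))
go(*q.mean(0)[:2],60,2.36,False)
E
```

```text
[[603.22 284.22  42.  ]
 [703.66 277.23  42.  ]
 [697.82 179.31  42.  ]
 [598.32 182.22  42.  ]] [650.76 230.74  42.  ] [100.69  98.1   99.54] -3.97982683630934 -1.6769676269057416 87.25093147962072 86.58625611014824
holder pos 96.37849213261225 32.07016173741161 173.59068776206755 F [ 0.89  0.84 -1.42] tool delta [ 93.53  58.36 113.47] rz -0.6392078492307056
```

Call:
step_hand(increments={"ticks": [[40,0,0,0,0,0],[85,0,0,0,0,-0.1],[93,10,0,0,0,-0.24],[93,30,0,0,0,-0.38],[93,50,0,0,0,-0.5]]})

```text
clock: 7.95
eef_pos: [641.7, 227.0, 175.0]
eef_rot: [-3.14, -0.001, 2.226]
wrist_force: [0.4, -0.1, -0.5]
finger_gap: 25.3
finger_force: 30.0
```

Call:
step_hand(increments={"ticks": [[0,0,10,0,0,-0.084],[0,0,30,0,0,-0.084],[0,0,40,0,0,-0.084]]})

```text
clock: 8.25
eef_pos: [640.8, 226.1, 133.2]
eef_rot: [-3.138, -0.002, 2.303]
wrist_force: [-1.0, -0.9, -1.0]
finger_gap: 25.6
finger_force: 30.0
```

```bash
python3 -c "
from h import *
go(650.5,231,34,2.304,False)"
```

```text
holder pos 143.65150439398465 122.70364228633778 133.19664042683905 F [-0.98 -0.95 -0.99] tool delta [-3.   10.8  99.15] rz -0.0005402387370385675
```

Call:
step_hand(increments={"ticks": [[-3,11,15,0,0,0],[-3,11,50,0,0,0],[-3,11,80,0,0,0],[-3,11,100,0,0,0],[-3,11,109,0,0,0]]})

```text
clock: 8.75
eef_pos: [650.7, 231.3, 24.4]
eef_rot: [-3.138, -0.002, 2.303]
wrist_force: [0.5, -0.1, -1.5]
finger_gap: 25.9
finger_force: 30.0
```

Call:
step_hand(increments={"ticks": [[0,0,0,0,0,0],[0,0,0,0,0,0]]})

```text
clock: 8.95
eef_pos: [652.6, 232.0, 28.5]
eef_rot: [3.14, 0.001, 2.304]
wrist_force: [-0.3, 0.2, -1.1]
finger_gap: 25.6
finger_force: 30.0
```

```bash
python3 -c "
from h import *
go(650.5,231,21,2.304,False)"
```

```text
holder pos 156.110850992589 126.82489554311641 28.468811564610533 F [-0.27  0.24 -1.15] tool delta [ 0.62 -2.22  7.47] rz -0.0003472873236445295
```

No contact so far. I'll lower another 6 mm, release gently and lift.

Call:
step_hand(increments={"ticks": [[0,-2,3,0,0,0],[0,-2,6,0,0,0],[0,-2,6,0,0,0]]})

```text
clock: 9.25
eef_pos: [650.5, 230.6, 21.3]
eef_rot: [-3.142, -0.0, 2.304]
wrist_force: [-0.3, 0.5, -0.8]
finger_gap: 25.4
finger_force: 30.0
```

Call:
step_hand(increments={"ticks": [[0,0,0,0,0,0],[0,0,0,0,0,0],[0,0,0,0,0,0]]}, finger_gap=44)

```text
clock: 9.55
eef_pos: [650.7, 230.7, 21.6]
eef_rot: [3.141, 0.0, 2.304]
wrist_force: [-0.3, 0.4, 0.1]
finger_gap: 43.0
finger_force: 0.0
```

Call:
step_hand(increments={"ticks": [[0,0,-15,0,0,0],[0,0,-50,0,0,0],[0,0,-90,0,0,0],[0,0,-125,0,0,0],[0,0,-130,0,0,0]]})

```text
clock: 10.05
eef_pos: [652.3, 231.2, 158.1]
eef_rot: [3.134, 0.004, 2.304]
wrist_force: [0.4, -0.1, 1.0]
finger_gap: 43.7
finger_force: 0.0
```

```bash
python3 - <<'E'
from h import *
go(0,125,150)
p,d=imaging.camera('wrist');q,_=imaging.camera('top')
cv2.imwrite('pics/t2.png',np.hstack([p[:,60:440,::-1],cv2.resize(q[130:250,85:210,::-1],(400,384))]))
E
```

```text
holder pos 155.71136340091496 126.00774976646515 158.14406358680273 F [ 0.42 -0.1   0.95] tool delta [  85.31 -130.34    6.81] rz 0.5860307361382227
```

View pics/t2.png

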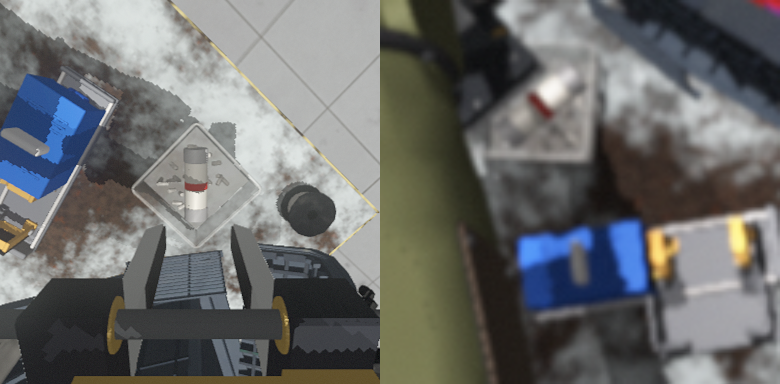

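The fuse lies diagonally in the tub (its middle at 195,185 in the wrist view) and the clips are empty. Next is the cover.

Call:
step_hand(increments={"ticks": [[25,-39,0,0,0,0.1],[50,-78,0,0,0,0.23],[78,-115,0,0,0,0.36],[85,-130,0,0,0,0.48],[85,-130,0,0,0,0.586]]}, finger_gap=0, force=60)

```text
clock: 10.65
eef_pos: [494.7, 206.4, 150.6]
eef_rot: [-3.139, 0.0, 1.714]
wrist_force: [-0.0, 0.3, 0.2]
finger_gap: 7.3
finger_force: 0.0
```

Call:
step_hand(increments={"ticks": [[0,0,0,0,0,0],[0,0,0,0,0,0]]})

```text
clock: 10.85
eef_pos: [497.0, 206.7, 150.6]
eef_rot: [-3.14, 0.0, 1.721]
wrist_force: [0.1, 0.4, -0.3]
finger_gap: 0.3
finger_force: 0.0
```

```bash
python3 -c "
from h import *
go(0,125,83)"
```

```text
holder pos -1.4880264935063983 124.57940776479555 150.55946501566868 F [ 0.07  0.38 -0.29] tool delta [ 0.43  1.58 67.56] rz 0.003160273949100345
```

Call:
step_hand(increments={"ticks": [[0,1.5,35,0,0,0],[0,1.5,60,0,0,0],[0,1.5,66,0,0,0],[0,1.5,66,0,0,0]]})

```text
clock: 11.25
eef_pos: [498.4, 206.9, 84.6]
eef_rot: [-3.14, 0.0, 1.719]
wrist_force: [-1.2, -0.2, -0.2]
finger_gap: 0.6
finger_force: 0.0
```

Call:
step_hand(increments={"ticks": [[-12,1.5,0,0,0,0],[-24,1.5,0,0,0,0],[-36,1.5,0,0,0,0],[-48,1.5,0,0,0,0],[-60,1.5,0,0,0,0]]})

```text
clock: 11.75
eef_pos: [509.2, 146.7, 85.7]
eef_rot: [3.141, -0.0, 1.717]
wrist_force: [0.0, 1.7, 1.5]
finger_gap: 0.2
finger_force: 0.6
```

```bash
python3 -c "
from h import *
go(0,14,84)"
```

```text
holder pos 1.8125649307215719 63.37012231593168 85.73134514133598 F [0.   1.65 1.53] tool delta [-49.37  -1.79   1.73] rz -0.0004130892248943585
```

Call:
step_hand(increments={"ticks": [[-10,-1,1,0,0,0],[-20,-1,1,0,0,0],[-30,-1,1,0,0,0],[-40,-1,1,0,0,0],[-46,-1,1,0,0,0]]})

```text
clock: 12.25
eef_pos: [514.6, 101.5, 84.3]
eef_rot: [-3.141, -0.0, 1.718]
wrist_force: [-0.4, 0.4, -0.4]
finger_gap: 0.5
finger_force: 0.3
```

Call:
step_hand(increments={"ticks": [[-2,0,0,0,0,0],[-4,0,0,0,0,0],[-6,0,0,0,0,0],[-7,0,0,0,0,0]]})

```text
clock: 12.65
eef_pos: [515.1, 98.4, 84.3]
eef_rot: [-3.141, -0.005, 1.718]
wrist_force: [-4.4, 30.4, 0.4]
finger_gap: 0.9
finger_force: 15.2
```

```bash
python3 -c "
from h import *
go(0,14,84)"
```

```text
holder pos 0.5789077395329129 14.793773184485561 84.28679945260913 F [-4.4  30.4   0.36] tool delta [-0.8  -0.58  0.28] rz 0.0002299718363423242
```

A force of 30 N, well over the tab's 8 N, means the cover is at its dead stop. I'll back off and verify.

Call:
step_hand(increments={"ticks": [[10,0,0,0,0,0],[25,0,-10,0,0,0],[30,0,-50,0,0,0],[30,0,-95,0,0,0],[30,0,-110,0,0,0]]})

```text
clock: 13.15
eef_pos: [512.4, 126.0, 199.6]
eef_rot: [3.135, 0.0, 1.719]
wrist_force: [-0.1, 0.2, -0.9]
finger_gap: 0.3
finger_force: 0.0
```

Call:
step_hand(increments={"ticks": [[0,-40,0,0,0,0],[0,-80,0,0,0,0],[0,-100,0,0,0,0],[0,-100,0,0,0,0],[0,-100,0,0,0,0]]})

```text
clock: 13.65
eef_pos: [412.9, 110.7, 195.3]
eef_rot: [3.14, 0.0, 1.718]
wrist_force: [0.2, -1.0, 0.3]
finger_gap: 0.2
finger_force: 0.0
```

```bash
python3 - <<'E'
from h import *
c=cam('wrist');p,d=imaging.camera('wrist');q,e=imaging.camera('top')
print(readout.read_state()['wrist_force'])
hx=np.array([np.cos(A),np.sin(A)]);hy=np.array([-hx[1],hx[0]])
for n,cc,pp,dd in(('w',c,p,d),('t',cam('top'),q,e)):
    P=cloud(cc,dd);b=cv2.inRange(cv2.cvtColor(pp,cv2.COLOR_RGB2HSV),(100,120,40),(125,255,255))>0
    r=P[b&(abs(P[...,2]-75)<6)][:,:2]-C
    print(n,len(r),np.percentile(r@hx,[1,99]),np.percentile(r@hy,[1,99]))
cv2.imwrite('pics/end.png',np.hstack([p[:,60:440,::-1],cv2.resize(q[130:250,85:210,::-1],(400,384))]))
E
```

```text
[0.72 0.31 0.54]
w 3657 [-27.99  27.13] [-44.42  51.2 ]
t 748 [-27.53  27.84] [-45.43  49.29]
```

View pics/end.png

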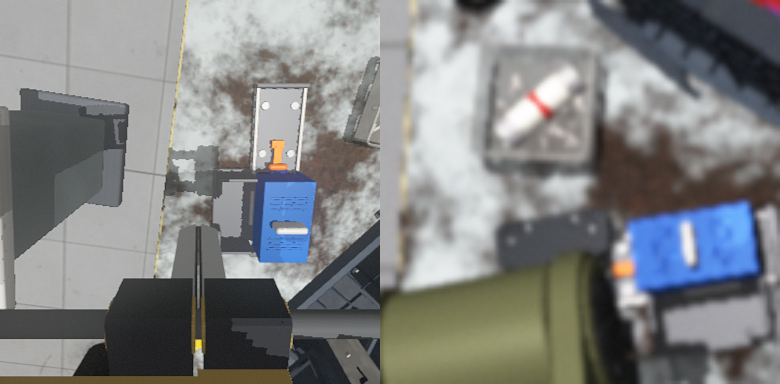

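The cover is fully over the clips with the orange tab visible behind it (278,160). The fuse lies diagonally in the tub. I'm handing the job in.

```bash
python3 -c "
from cell import manip, imaging, readout
print(manip.sign_off())"
```

```text
the job is handed in; nothing more can be done
None
```

I handed the job in at about 14 s on the robot's clock. The last pictures show the fuse lying in the tub and the cover shut with its tab up behind it; sign-off returned no verdict.

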